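# Release the latched key of a bench switch box

## Task

One of the four identical keys on the grey switch box has been left latched down, so its test channel is still on. With the fingertips tap each key lightly, one at a time from left to right, to feel which one sits lower, pushing none of the raised keys in; then press the latched key fully down and let go so that it springs out and all four keys stand level. Pick nothing up, and leave everything else on the bench where it is.

Things in the scene. Friction and masses are not known exactly. Their poses are not given: they have to be found in the camera images.
- box: grey switch box fixed to the bench, 100 (its x, front to back) x 222 (its y, along the key row) x 38 mm high, black end cheeks up to 42 mm; origin: centre of its underside. Its x points away from the robot within 0.3 rad of yaw. Four identical white keys stand in a row on the lid, 48 mm apart, centres 10 mm towards the front, each in a 38 mm square bezel 4 mm high
- place1 (a point): leftmost place of the key row, seen from the robot: point fixed to the box, at the centre of where the top of a key that is out lies, 56 mm above the box's underside
- place2 (a point): second place of the key row, seen from the robot: point fixed to the box, at the centre of where the top of a key that is out lies, 56 mm above the box's underside
- place3 (a point): third place of the key row, seen from the robot: point fixed to the box, at the centre of where the top of a key that is out lies, 56 mm above the box's underside
- place4 (a point): rightmost place of the key row, seen from the robot: point fixed to the box, at the centre of where the top of a key that is out lies, 56 mm above the box's underside
- key_a: a white key, 26 x 26 mm cap, at any of the places; origin: centre of its flat top. Slides down: out, the top is 18 mm above the lid; latched (one key) 4 mm lower; fully in, 8 mm lower, a stop. Out, it yields from 3.5 N, needs 7 N to go 5 mm down, and springs back. Latched, it yields from 4 N, needs 6 N to reach the stop, unlatches there and comes out as the finger rises
- key_b: a white key, 26 x 26 mm cap, at any of the places; origin: centre of its flat top. Slides down: out, the top is 18 mm above the lid; latched (one key) 4 mm lower; fully in, 8 mm lower, a stop. Out, it yields from 3.5 N, needs 7 N to go 5 mm down, and springs back. Latched, it yields from 4 N, needs 6 N to reach the stop, unlatches there and comes out as the finger rises
- key_c: a white key, 26 x 26 mm cap, at any of the places; origin: centre of its flat top. Slides down: out, the top is 18 mm above the lid; latched (one key) 4 mm lower; fully in, 8 mm lower, a stop. Out, it yields from 3.5 N, needs 7 N to go 5 mm down, and springs back. Latched, it yields from 4 N, needs 6 N to reach the stop, unlatches there and comes out as the finger rises
- key_d: a white key, 26 x 26 mm cap, at any of the places; origin: centre of its flat top. Slides down: out, the top is 18 mm above the lid; latched (one key) 4 mm lower; fully in, 8 mm lower, a stop. Out, it yields from 3.5 N, needs 7 N to go 5 mm down, and springs back. Latched, it yields from 4 N, needs 6 N to reach the stop, unlatches there and comes out as the finger rises
- multimeter: pocket multimeter in a blue-green boot, 150x74x44 mm, loose bystander; leave it alone
- side_cutters: side cutters with red handles, 109x58x12 mm, loose bystander; leave it alone
- screwdriver: screwdriver with blue handle, 171x28x26 mm, loose bystander; leave it alone
- solder_spool: dark grey solder reel, 60x60x34 mm, loose bystander; leave it alone
- chip_case: yellow case with a window lid, 95x88x23 mm, loose bystander; leave it alone
- paste_tin: round tin with a red lid, 57x57x68 mm, loose bystander; leave it alone
- flux_syringe: flux syringe, 169x26x17 mm, loose bystander; leave it alone

How it is judged (in metres and radians):
On the way, in this order (a step that is already met when the one before it is completed fails the run):
1. the leftmost key is tapped by the fingers (((horizontal distance between key_a and place1 below 0.012 m and contact force between the fingers and key_a above 0.3 N) or (horizontal distance between key_b and place1 below 0.012 m and contact force between the fingers and key_b above 0.3 N) or (horizontal distance between key_c and place1 below 0.012 m and contact force between the fingers and key_c above 0.3 N) or (horizontal distance between key_d and place1 below 0.012 m and contact force between the fingers and key_d above 0.3 N))), for 0.02 s.
2. the second key is tapped by the fingers (((horizontal distance between key_a and place2 below 0.012 m and contact force between the fingers and key_a above 0.3 N) or (horizontal distance between key_b and place2 below 0.012 m and contact force between the fingers and key_b above 0.3 N) or (horizontal distance between key_c and place2 below 0.012 m and contact force between the fingers and key_c above 0.3 N) or (horizontal distance between key_d and place2 below 0.012 m and contact force between the fingers and key_d above 0.3 N))), for 0.02 s.
3. the third key is tapped by the fingers (((horizontal distance between key_a and place3 below 0.012 m and contact force between the fingers and key_a above 0.3 N) or (horizontal distance between key_b and place3 below 0.012 m and contact force between the fingers and key_b above 0.3 N) or (horizontal distance between key_c and place3 below 0.012 m and contact force between the fingers and key_c above 0.3 N) or (horizontal distance between key_d and place3 below 0.012 m and contact force between the fingers and key_d above 0.3 N))), for 0.02 s.
4. the rightmost key is tapped by the fingers, the latched key still being down (((horizontal distance between key_a and place4 below 0.012 m and contact force between the fingers and key_a above 0.3 N) or (horizontal distance between key_b and place4 below 0.012 m and contact force between the fingers and key_b above 0.3 N) or (horizontal distance between key_c and place4 below 0.012 m and contact force between the fingers and key_c above 0.3 N) or (horizontal distance between key_d and place4 below 0.012 m and contact force between the fingers and key_d above 0.3 N)) and z of any of key_a, key_b, key_c, key_d in the frame of box below 0.0532 m), for 0.02 s.
5. the latched key is pushed fully in by the fingers (7 mm or more below its out height) (((z of key_a in the frame of box below 0.049 m and contact force between the fingers and key_a above 0.3 N) or (z of key_b in the frame of box below 0.049 m and contact force between the fingers and key_b above 0.3 N) or (z of key_c in the frame of box below 0.049 m and contact force between the fingers and key_c above 0.3 N) or (z of key_d in the frame of box below 0.049 m and contact force between the fingers and key_d above 0.3 N))).
At the end, for the whole second after the job is handed in: all four keys are out, each within 1.2 mm of its full height above the box, and at rest (z of each of key_a, key_b, key_c, key_d in the frame of box above 0.0548 m and linear speed of each of key_a, key_b, key_c, key_d below 0.01 m/s); the robot touches nothing.
It fails at once if a raised key is pushed in by more than 5 mm instead of being tapped lightly (distance of any of key_a, key_b, key_c, key_d from where it was at the start of the episode above 0.005 m).
It fails at once if a bystander is moved by more than 15 mm or lifted (distance of any of multimeter, side_cutters, screwdriver, solder_spool, chip_case, paste_tin, flux_syringe from where it was at the start of the episode above 0.015 m).
It also fails if it takes over 48 s, if anything falls off the work surface, if the arm or the gripper's body presses on something with over 40 N, if the wrist force passes 120 N, or if a joint passes its speed limit or range.

## Robot

A 6-joint arm with a two-finger parallel gripper is mounted at the origin on a cart in front of the work surface, level with it; the furniture and walls round the work are solid. World frame = base frame: x ahead of the robot, y to its left, z up, the work surface at z = 0. Lengths are in mm, angles in rad, forces in N, time in s.
With the tool pointing down it reaches from about 350 to 975 mm from the base axis. Payload 7.1 kg.
Tool frame: the origin (TCP) lies on the front face of the gripper's body, between the roots of the fingers; the fingertips stand 80 mm ahead of it and the grasp point (between the pads) lies 61 mm ahead of it (env.tips_ahead is the distance from the TCP to the fingertips, in mm); z points along the fingers, y is the direction in which the jaws open and shut (so a half turn about z gives the same grasp; the last joint's range is limited). The gripper opens to 88 mm and grips with 3 to 60 N. Pads are 20 mm wide; open, the fingers measure 115 mm over their backs; the gripper's body (75 mm by 178 mm) begins 61 mm behind the grasp point.
Start: joints at [-1.323, 0.423, 1.63, -0, 1.089, -0.019], TCP at [164.798, -602.866, 302.675] pointing down, gripper open.
Joint ranges: [-3, 3], [-0.9, 2.11], [0.09, 2.58], [-1.31, 4.45], [0.11, 2.69], [-2.54, 2.54]. Speed limits (rad/s): [2.39, 2.39, 3.01, 3.14, 3.14, 3.14].

## Interface

Orientations are given as a unit quaternion [x, y, z, w].
In Python, from station import env, set_gripper, viewer, workorder gives the robot as it stands. Calls block until the motion is done:
- env.reach(position, orientation): joint-space move of the TCP to a pose.
- env.move_l(position, rot=None, rate=150, f_stop=None): straight line of the TCP; rot=None keeps the orientation; rate is the mean speed in mm/s. With f_stop (N) it stops when the force on the tool has changed by that much, and returns True; else False.
- env.move_joints(angles): joint-space move.
- set_gripper(opening): finger opening in mm; the grip force is fixed at half the most; returns when the fingers have stopped.
- env.hold(seconds).
- env.ik(position, orientation): joint angles nearest the present ones, or None.
- env.read_state(): the state.
- viewer.camera(name): name is "scene" or "side" or "wrist"; returns the picture (384x512x3 uint8, blue, green, red); there is no depth.
- viewer.camera_params(name): a dict with "fx", "fy", "cx", "cy" (pixels), "pose" (4x4, takes a point from camera to world coordinates); the wrist camera has in their place "tool_from_camera" (4x4, takes a point from camera to tool coordinates, whose origin is the TCP and whose axes are the flange's). Camera axes: x right, y up, looking along -z (the intrinsics and any distortion apply to the point x, -y, -z); pixel columns grow to the right and rows downward; lengths in mm; the calibration is good to about 2 mm. A picture is of the moment at which its call begins: read the wrist's pose just before it. camera_params takes no time and is no camera call.
A pose or a line that the arm cannot do raises env.IKError and nothing moves.
- workorder.sign_off(): hands the job in, once; it reports no verdict.
The state is a dict: "time_s": time; "qpos": joint angles; "dq": joint speeds; "tau": joint torques, N m; "tool_pos": TCP position; "orientation": TCP orientation; "force": force on the tool from outside, world axes, zero at the start; "wrist_torque": the same for the moment, N m; "width": finger opening in mm.
Only numpy, scipy, OpenCV 4.12 (cv2) and the standard library are available. Lean on these libraries where they do the work, as an engineer would, in place of code of your own. Each camera call takes 0.05 s, during which the arm holds its last target.

## Working session

There is one attempt and no reset: what is moved stays moved. The work goes in short steps, each a Python script; the robot and the scene stay as the last script left them, time stands still between calls to the robot, and variables do not carry over. Pictures are saved under pics/ and viewed, and the job is handed in when it is done.

```bash
ls; mkdir -p pics
python3 - <<'E'
from station import env, set_gripper, viewer, workorder
import cv2
for n in ["scene","side","wrist"]:
    s=env.read_state()
    cv2.imwrite(f"pics/{n}0.png",viewer.camera(n))
    print(n,viewer.camera_params(n))
print(env.read_state(), env.tips_ahead)
E
```

```text
pics
scene {'fx': 381.426772957439, 'fy': 381.426772957439, 'cx': 252.45012720319738, 'cy': 190.8681696978253, 'pose': array([[-8.30258384e-01,  3.85560824e-01, -4.02509462e-01,
         1.94344441e+02],
       [-5.57336564e-01, -5.83158516e-01,  5.91017851e-01,
         3.94224793e+02],
       [-6.85349073e-03,  7.15030766e-01,  6.99059392e-01,
         6.72249373e+02],
       [ 0.00000000e+00,  0.00000000e+00,  0.00000000e+00,
         1.00000000e+00]])}
side {'fx': 446.150726257785, 'fy': 446.150726257785, 'cx': 256.92440359047964, 'cy': 195.93723842711, 'pose': array([[-9.96638808e-01, -4.27647256e-02,  6.98731992e-02,
         6.22040639e+02],
       [ 8.17648939e-02, -5.71941719e-01,  8.16209025e-01,
         8.00223738e+02],
       [ 5.05844272e-03,  8.19178765e-01,  5.73515966e-01,
         7.26033746e+02],
       [ 0.00000000e+00,  0.00000000e+00,  0.00000000e+00,
         1.00000000e+00]])}
wrist {'fx': 265.99289775609043, 'fy': 265.99289775609043, 'cx': 256.4940194972518, 'cy': 189.86677687266976, 'tool_from_camera': array([[ 8.52121159e-04,  9.64896512e-01,  2.62629008e-0
[... 264 characters left out ...]
   1.00000000e+00]])}
{'time_s': 0.15, 'qpos': array([-1.32296876e+00,  4.23652974e-01,  1.63045649e+00,  1.85061695e-05,
        1.08857658e+00, -1.90028011e-02]), 'dq': array([-0.00162512, -0.00250884, -0.00164921,  0.00011144, -0.00114167,
       -0.00120512]), 'tau': array([ 8.80167636e-05, -5.44984531e+01, -2.73919594e+01,  6.44319272e-02,
        2.04263767e-02, -7.84762847e-05]), 'tool_pos': array([ 164.74851773, -602.57729202,  302.11069067]), 'orientation': array([ 9.91113811e-01,  1.33015467e-01, -5.42699589e-05, -5.44053407e-04]), 'force': array([ 0.05522305,  0.54762509, -0.00651981]), 'wrist_torque': array([ 0.0280979 , -0.05438766,  0.02576056]), 'width': 87.7540107046251} 80.0
```

View pics/scene0.png

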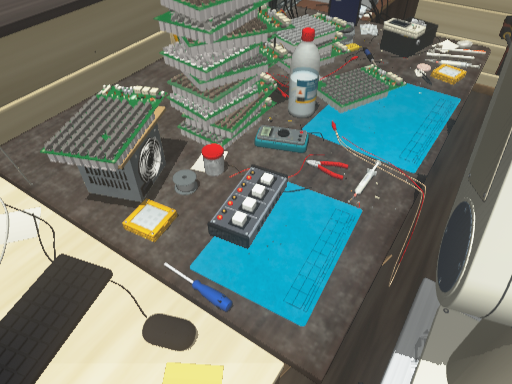

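View pics/side0.png

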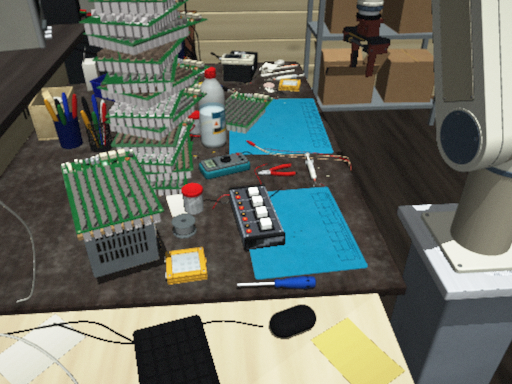

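View pics/wrist0.png

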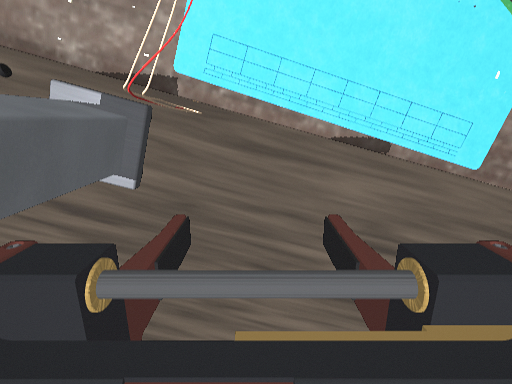

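The scene and side views show the box, at about (248,203) and (257,215), with four white keys. The wrist camera doesn't see it yet. I'll enlarge the box in both views.

Run:
```python
import cv2
a=cv2.imread("pics/scene0.png")[150:260,190:310]; b=cv2.imread("pics/side0.png")[170:260,210:300]
cv2.imwrite("pics/sc1.png",cv2.resize(a,None,fx=5,fy=5,interpolation=cv2.INTER_CUBIC))
cv2.imwrite("pics/si1.png",cv2.resize(b,None,fx=6,fy=6,interpolation=cv2.INTER_CUBIC))
```

```text
(no output)
```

View pics/sc1.png

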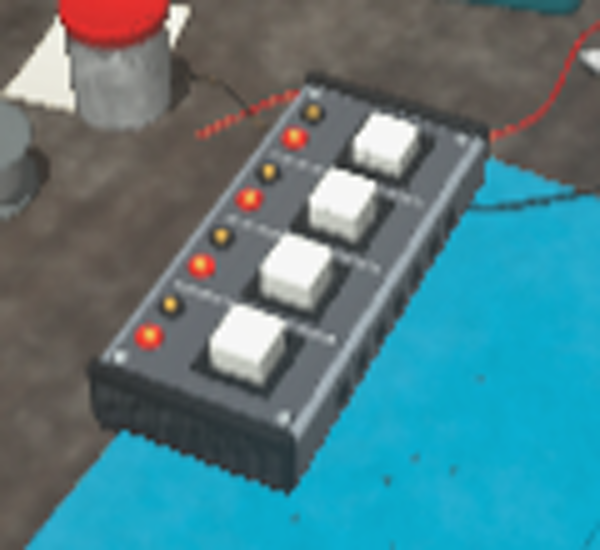

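View pics/si1.png

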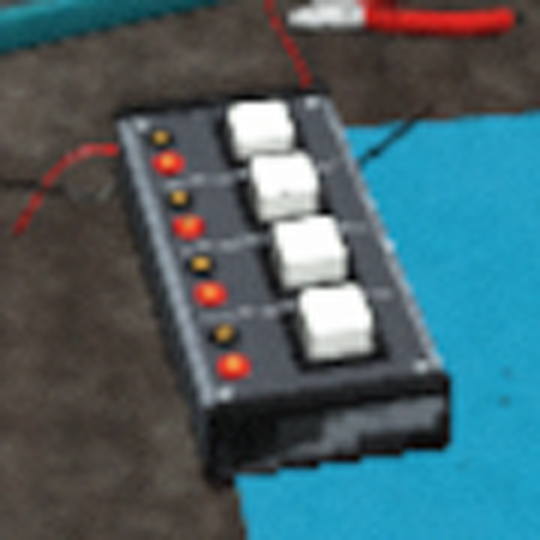

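```bash
cat > h.py <<'E'
import numpy as np
from scipy.spatial.transform import Rotation as R
def ray(p,T,u,v):
    d=np.array([(u-p['cx'])/p['fx'],-(v-p['cy'])/p['fy'],-1]); return T[:3,3],T[:3,:3]@d
def onz(p,T,u,v,z):
    o,d=ray(p,T,u,v); return o+d*(z-o[2])/d[2]
def proj(p,T,X):
    c=(np.asarray(X)-T[:3,3])@T[:3,:3]; return np.array([p['cx']+p['fx']*c[...,0]/-c[...,2],p['cy']-p['fy']*c[...,1]/-c[...,2]]).T
def wristT(p,s):
    T=np.eye(4);T[:3,:3]=R.from_quat(s['orientation']).as_matrix();T[:3,3]=s['tool_pos'];return T@p['tool_from_camera']
E
python3 - <<'E'
from station import *
from station import viewer
from h import *
np.set_printoptions(precision=1,suppress=True)
sc=viewer.camera_params("scene");si=viewer.camera_params("side")
A=[(239.8,216),(249.4,201.6),(258.8,189.2),(267.6,177.4)];B=[(265.8,222),(261.7,210),(257.5,199.3),(253.5,190)]
for a,b in zip(A,B): print(onz(sc,sc['pose'],*a,56),onz(si,si['pose'],*b,56))
E
```

```text
[528.6 -47.   56. ] [528.  -42.3  56. ]
[535.7 -94.4  56. ] [533.5 -91.2  56. ]
[ 540.  -139.5   56. ] [ 540.2 -138.1   56. ]
[ 544.6 -185.1   56. ] [ 547.3 -181.6   56. ]
```

Run:
```python
from station import viewer,env
from h import *
np.set_printoptions(precision=1,suppress=True)
sc=viewer.camera_params("scene");si=viewer.camera_params("side")
def tri(a,b):
    o1,d1=ray(sc,sc['pose'],*a);o2,d2=ray(si,si['pose'],*b)
    t=np.linalg.lstsq(np.c_[d1,-d2],o2-o1,rcond=None)[0]
    return o1+d1*t[0],o2+d2*t[1]
print("bottle cap",tri((308,30),(210,72)))
print("bottle base",onz(sc,sc['pose'],302,113,0),onz(si,si['pose'],214,144,0))
print("stack nearest base/front",onz(sc,sc['pose'],225,142,0),onz(si,si['pose'],190,187,0),onz(si,si['pose'],190,187,60))
print("psu board corner",tri((164,93),(160,213)))
print(env.ik([537,-115,300],[np.cos(.063),np.sin(.063),0,0]))
```

```text
bottle cap (array([ 655.6, -559.2,  258.4]), array([ 653.8, -555.7,  248.4]))
bottle base [ 647.4 -555.3    0. ] [ 653.9 -550.8    0. ]
stack nearest base/front [ 761.  -298.7    0. ] [ 724.6 -292.9    0. ] [ 716.1 -202.6   60. ]
psu board corner (array([ 787.2, -128.1,  233.2]), array([774.3, -33.8, 103.7]))
[-0.2  0.3  1.8 -0.   1.   1.2]
```

Run:
```python
from station import viewer,env,set_gripper
from h import *
import cv2
set_gripper(0)
q=[np.cos(.063),np.sin(.063),0,0]
env.reach([490,-115,280],q)
env.hold(0.3)
s=env.read_state(); im=viewer.camera("wrist")
np.save("w1.npy",wristT(viewer.camera_params("wrist"),s))
cv2.imwrite("pics/w1.png",im)
print(s['tool_pos'],s['orientation'],s['time_s'],s['width'],s['force'])
cv2.imwrite("pics/w1b.png",cv2.resize(im[0:260,100:420],None,fx=2.5,fy=2.3,interpolation=cv2.INTER_CUBIC))
```

```text
[ 489.95172577 -115.37493113  279.98415469] [ 9.98036862e-01  6.26292466e-02 -9.26259007e-06  1.63346443e-05] 3.9 0.47783110584781424 [ 0.49093805  0.33745256 -0.51194757]
```

View pics/w1.png

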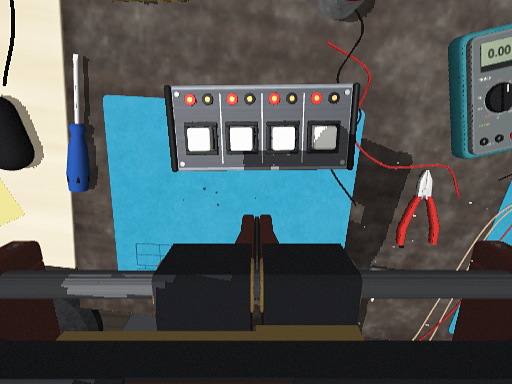

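Run:
```python
import cv2
im=cv2.imread("pics/w1.png")[75:185,160:365]
cv2.imwrite("pics/w1c.png",cv2.resize(im,None,fx=3.9,fy=3.9,interpolation=cv2.INTER_CUBIC))
```

```text
(no output)
```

View pics/w1c.png

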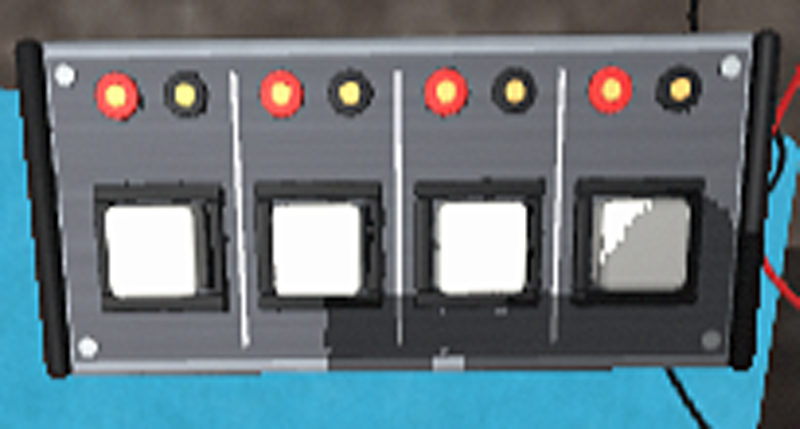

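Run:
```python
from station import viewer
from h import *
np.set_printoptions(precision=1,suppress=True)
p=viewer.camera_params("wrist");T=np.load("w1.npy")
def f(u,v,z): return onz(p,T,160+(u+.5)/3.9-.5,75+(v+.5)/3.9-.5,z)[:2]
for c,b in zip([(151,251),(317,248),(484,247),(645,245)],[(161,247),(320,246),(481,243),(640,243)]): print(f(*c,56),f(*c,52),f(*b,42))
print("screws",[f(*x,38) for x in [(65,75),(731,67),(88,347),(711,340)]])
```

```text
[528.5 -43.9] [528.1 -43.1] [528.6 -44. ]
[535.4 -91.7] [535.1 -91.6] [535.  -91.9]
[ 541.8 -139.9] [ 541.6 -140.4] [ 542.1 -140.4]
[ 548.3 -186.3] [ 548.1 -187.3] [ 548.1 -188.3]
screws [array([574.6, -11.5]), array([ 601.5, -206.2]), array([494.3, -22.5]), array([ 521.2, -217.3])]
```

The image shows four keys in a row, and key 4 at about (325,138) fits the latched height best. I'll tap from the left, starting with key 1.

```bash
cat >> h.py <<'E'
yaw=.135; Q=[np.cos(yaw/2),np.sin(yaw/2),0,0]
C=np.array([538.45,-116.1]); D=np.array([np.sin(yaw),-np.cos(yaw)])
def key(i): return C+D*48*(i-2.5)
def tap(env,i,low,f=1.2,rate=10):
    x,y=key(i)
    env.move_l([x,y,148],Q,rate=120); env.hold(.25)
    f0=env.read_state()['force']
    env.move_l([x,y,140],rate=30); env.hold(.15)
    hit=env.move_l([x,y,80+low],rate=rate,f_stop=f)
    s=env.read_state(); env.hold(.1); s2=env.read_state()
    print(i,hit,"tip z",s['tool_pos'][2]-80,s2['tool_pos'][2]-80,"dF",s['force']-f0,s2['force']-f0,"t",s2['time_s'])
    return hit
E
python3 - <<'E'
from station import env
from h import *
np.set_printoptions(precision=2,suppress=True)
x,y=key(1)
env.move_l([x,y,170],Q,rate=120)
tap(env,1,52.5)
E
```

```text
1 True tip z 58.57372693807079 58.57776347609163 dF [ 0.01 -0.2   4.43] [-0.94 -0.14  4.25] t 6.825
```

Run:
```python
from station import env,viewer
from h import *
import cv2
np.set_printoptions(precision=2,suppress=True)
cv2.imwrite("pics/side1.png",cv2.resize(viewer.camera("side")[130:270,190:350],None,fx=4,fy=4))
x,y=key(1)
env.move_l([x,y,148],rate=40);env.hold(.3);print(env.read_state()['force'],env.read_state()['tool_pos'],env.read_state()['orientation'],Q)
```

```text
[-0.55  0.65  0.04] [528.62 -44.76 147.81] [ 1.    0.07 -0.   -0.  ] [np.float64(0.9977227398442284), np.float64(0.06744875386340372), 0, 0]
```

View pics/side1.png

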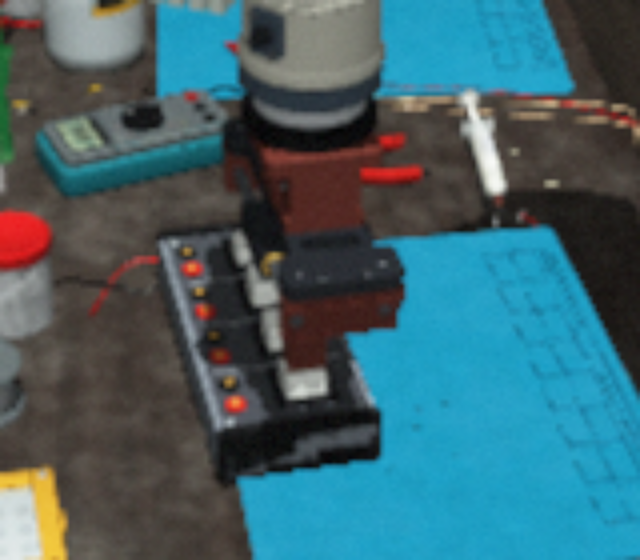

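The tips landed on key 1 at a reading of 58.6. Next are keys 2 to 4, tapped a little slower. The script stops if a tap misses.

Run:
```python
from station import env
from h import *
np.set_printoptions(precision=2,suppress=True)
for i in (2,3,4):
    h=tap(env,i,53.8,rate=7)
    x,y=key(i); env.move_l([x,y,148],rate=40)
    if not h: break
```

```text
2 True tip z 58.63629169579394 58.62812740510489 dF [0.18 0.1  2.66] [ 0.46 -0.15  3.05] t 9.4333
3 True tip z 58.66200032248159 58.612348286348094 dF [-0.59 -0.16  3.88] [-0.97 -0.83  4.31] t 11.6917
4 True tip z 54.73624003420264 54.68150922150551 dF [ 0.31 -0.9   3.36] [ 0.9  -1.08  3.18] t 14.25
```

Key 4 sits 3.9 mm lower than the other three, so it is the latched one. I'll press it to its stop and release.

Run:
```python
from station import env,viewer
from h import *
import cv2
np.set_printoptions(precision=2,suppress=True)
x,y=key(4)
env.move_l([x,y,138],rate=40);env.hold(.2)
h=env.move_l([x,y,80+49.5],rate=10,f_stop=14)
env.hold(.2);s=env.read_state();print(h,s['tool_pos']-[0,0,80],s['force'])
env.move_l([x,y,80+62],rate=15)
env.move_l([x,y,148],rate=40);env.hold(.3)
s=env.read_state();print(s['force'],s['time_s'])
x,y=C-48*np.array([.99,.13]);env.move_l([x,y,280],rate=150);env.hold(.3)
s=env.read_state();im=viewer.camera("wrist");cv2.imwrite("pics/w2.png",cv2.resize(im[75:185,160:365],None,fx=3.9,fy=3.9,interpolation=cv2.INTER_CUBIC))
cv2.imwrite("pics/side2.png",cv2.resize(viewer.camera("side")[170:260,210:300],None,fx=6,fy=6,interpolation=cv2.INTER_CUBIC))
print(s['time_s'])
```

```text
True [ 548.26 -187.46   51.32] [-1.66  1.09 11.  ]
[0.85 0.4  0.62] 17.8167
19.3167
```

View pics/w2.png

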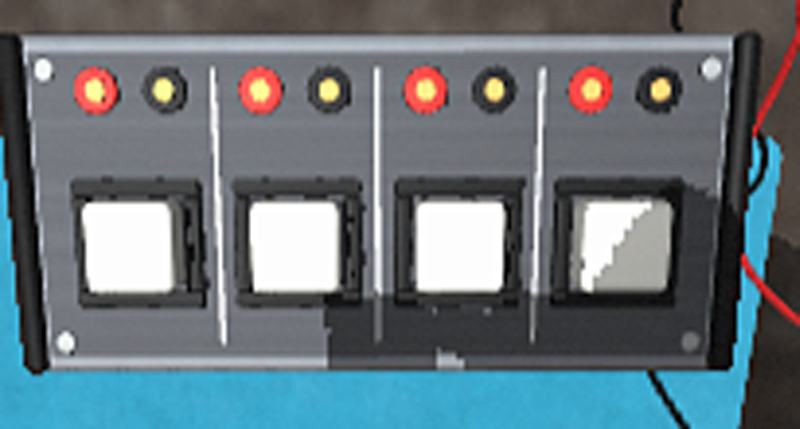

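View pics/side2.png

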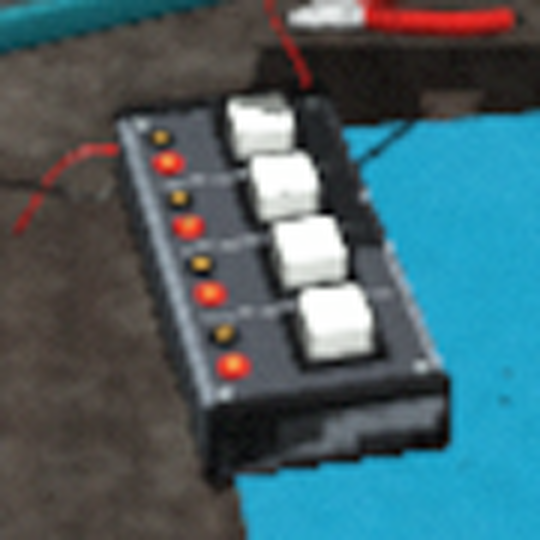

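The force passed 6 N, so key 4 should have reached its stop, but the images don't settle whether it came out. A light tap on key 4 will tell.

Run:
```python
from station import env
from h import *
np.set_printoptions(precision=2,suppress=True)
x,y=key(4); env.move_l([x,y,160],rate=150)
tap(env,4,53.8,rate=7)
env.move_l([x,y,148],rate=40)
```

```text
4 True tip z 58.618359879115076 58.58742757074339 dF [-0.26  0.92  2.51] [0.86 1.83 3.87] t 22.1167
```

Key 4 now stops the tips at 58.6, level with the others, so it is out. I'll back the arm clear, check once more and hand in.

Run:
```python
from station import env,viewer,workorder
from h import *
import cv2
x,y=C-48*np.array([.99,.13]);env.move_l([x,y,280],rate=150);env.hold(.4)
s=env.read_state();print(s['time_s'],s['force'],np.abs(s['dq']).max())
cv2.imwrite("pics/side3.png",viewer.camera("side"))
workorder.sign_off()
```

```text
24.1083 [0.04633315 0.4272302  0.02344663] 0.0038288014239920114
the job is handed in; nothing more can be done
```

View pics/side3.png

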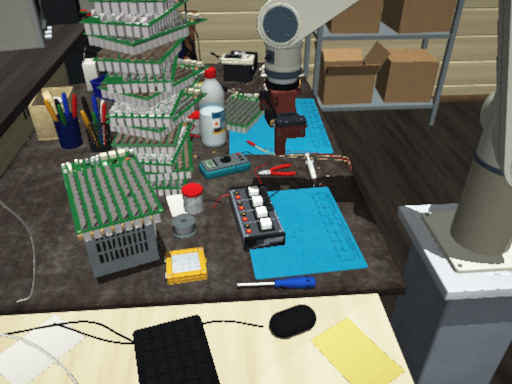

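The rightmost key (place 4) was the latched one. I pressed it to its stop, it sprang out, and I handed the job in at about 24 s of the 48 s allowed.

- **Tapping:** I tapped all four keys from left to right with closed fingertips. Keys 1 to 3 stopped the tips at a reading of 58.6 mm and key 4 at 54.7 mm. The forces on the tool were about 2.7 to 4.4 N. That is at or just above the 3.5 N at which a raised key yields, so any give should have been about 1 mm.
- **Pressing:** I pressed key 4 until the force stop set at 14 N tripped, well past the 6 N it needs. It then read 11 N while held.
- **Check that it came out:** A light re-tap of key 4 read 58.6 mm, level with the other three.
- **Final state:** The arm is clear above the box, and the last side picture shows the bystanders where they were at the start.

Two checks were not clean. The tip readings sit about 2.6 mm above the nominal 56 mm for a key that is out. I don't know why, so I relied on the difference between keys rather than the absolute height. The wrist and side pictures after the press could not show whether key 4 had come out, so that rests on the re-tap.

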